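# Rake dropped weights out from under a riser and clip them into their box

## Robot

A 7-joint arm with a two-finger parallel gripper is mounted at the origin on the work surface. World frame = base frame: x ahead of the robot, y to its left, z up, the work surface at z = 0. Lengths are in m, angles in rad, forces in N, time in s.
With the tool pointing down it reaches from about 0.4 to 0.9 m from the base axis. Payload 5.5 kg.
Tool frame: the origin (TCP) lies at the very end of the fingers, on their centre line; the grasp point (between the pads) lies 19 mm behind it; z points along the fingers, y is the direction in which the jaws open and shut (so a half turn about z gives the same grasp; the last joint's range is limited). The gripper opens to 92 mm and grips with 3 to 60 N. Pads are 19 mm wide; open, the fingers measure 130 mm over their backs; the gripper's body (75 mm by 190 mm) begins 47 mm behind the grasp point.
Start: joints at [-0.964, 0.501, -0.427, 1.55, 0.221, 1.138, -0.21], TCP at [0.219, 0.612, 0.227] pointing down, gripper open.
Joint ranges: [-2.88, 2.88], [-0.31, 2.03], [-1.54, 1.56], [0.2, 2.42], [-1.41, 4.55], [0.19, 2.02], [-2.57, 2.57]. Speed limits (rad/s): [2.57, 2.57, 3.14, 3.14, 3.14, 3.14, 3.14].

## Interface

Orientations are given as [roll, pitch, yaw] about the fixed x, y, z axes, in that order (R = Rz(yaw) Ry(pitch) Rx(roll)).
In Python, from station import ctrl gives the robot as it stands. The module is installed in compiled form; this text tells all that it offers. Calls block until the motion is done:
- ctrl.reach(position, orientation): joint-space move of the TCP to a pose.
- ctrl.movel(position, speed=0.15, attitude=None, f_stop=None): straight line of the TCP; attitude=None keeps the orientation; speed is the mean speed in m/s. With f_stop (N) it stops when the force on the tool has changed by that much, and returns True; else False.
- ctrl.movej(angles): joint-space move.
- ctrl.set_gripper(opening, squeeze=None): finger opening in m; squeeze is the grip in N (None keeps the last); returns when the fingers have stopped.
- ctrl.sleep(seconds).
- ctrl.solve_ik(position, orientation): joint angles nearest the present ones, or None.
- ctrl.observe(): the state.
- ctrl.camera(name): name is "side" or "top"; returns the picture (420x560x3 uint8, red, green, blue); there is no depth.
- ctrl.camera_info(name): a dict with "intrinsics" (3x3 intrinsics, pixels), "R" (3x3) and "t" (3): a world point X has camera coordinates R X + t. Camera axes: x right, y down, z forward; pixel columns grow to the right and rows downward; lengths in m; the calibration is good to about 2 mm. A picture is of the moment at which its call begins. camera_info takes no time and is no camera call.
A pose or a line that the arm cannot do raises ctrl.Unreachable and nothing moves.
- ctrl.job_done(): hands the job in, once; it reports no verdict.
The state is a dict: "time_s": time; "joints": joint angles; "qd": joint speeds; "effort": joint torques, N m; "position": TCP position; "ee_rot": TCP orientation; "contact_force": force on the tool from outside, world axes, zero at the start; "ft_torque": the same for the moment, N m; "grip_width": finger opening in m.
Only numpy, scipy, OpenCV 4.12 (cv2) and the standard library are available. Lean on these libraries where they do the work, as an engineer would, in place of code of your own. Each camera call takes 0.05 s, during which the arm holds its last target.

## Task

The steel slotted weights from the lesson have slid under the low clear riser: pick up the T-square by its grip and rake every one of them out with its head, never putting the gripper itself under the riser. Put them all away in the storage box - flip both of its clips off before lifting the lid, then put the lid back on squarely and snap both clips shut - and leave the T-square lying flat on the table, clear of the riser. Do not push about the two bowls or the bottle.

Things in the scene. Friction and masses are not known exactly. Their poses are not given: they have to be found in the camera images.
- riser: Fixed clear acrylic display riser, a low shelf: deck 160 mm deep (its x) by 260 mm wide (its y), 5 mm thick, underside 55 mm and top 60 mm above the table, on two 5 mm side panels at y = +-127 mm; open at front and back, 250 mm clear width. Origin on the table under its centre; -x is its front (open side towards the middle of the work area), +x goes deeper under it and out at the open back. The bowls stand on the rear half of its deck.
- weight1_center (a point): Dark steel slotted weight (2 to 4 of weight1..weight4 are present, all alike), a flat disc 34 mm across and 8 mm thick, 55 g; starts lying flat on the table under the riser. The point is its centre, 4 mm above its underside; z is the disc's axis. None if absent.
- weight2_center (a point): Dark steel slotted weight (2 to 4 of weight1..weight4 are present, all alike), a flat disc 34 mm across and 8 mm thick, 55 g; starts lying flat on the table under the riser. The point is its centre, 4 mm above its underside; z is the disc's axis. None if absent.
- weight3_center (a point): Dark steel slotted weight (2 to 4 of weight1..weight4 are present, all alike), a flat disc 34 mm across and 8 mm thick, 55 g; starts lying flat on the table under the riser. The point is its centre, 4 mm above its underside; z is the disc's axis. None if absent.
- weight4_center (a point): Dark steel slotted weight (2 to 4 of weight1..weight4 are present, all alike), a flat disc 34 mm across and 8 mm thick, 55 g; starts lying flat on the table under the riser. The point is its centre, 4 mm above its underside; z is the disc's axis. None if absent.
- square_grip (a point): Wooden T-square, 150 g, resting flat on its grip block and its head. Blade 295 x 30 x 4 mm, its underside 11 mm up (it passes over a weight). Grip block 50 mm along the blade, 20 mm wide, 34 mm tall; the point is its centre, 17 mm above the T-square's underside, 40 mm from the blade's tail end. x points along the blade to the head, z up. Take the grip across its 20 mm width.
- square_head (a point): Centre of the T-square's cross head (30 mm along the blade, 110 mm across it, 15 mm thick), 270 mm ahead of the grip point along x and 7.5 mm above the underside. The head's inner edge, which rakes, is 15 mm nearer the grip; the head's tips stand 40 mm out from either side of the blade.
- crate: Fixed storage box, 170 mm (its x) by 125 mm (its y) by 60 mm tall outside, walls and floor 4 mm. Origin under its centre, on the table. A clip is hinged on each of its two short ends (x = -92 mm and x = +92 mm, hinge 28 mm above the table).
- lid_handle (a point): Loose lid of the box, 130 g: plate 176 x 131 x 6 mm with a locating lip below it (6 mm deep, 4 mm play all round inside the walls) and a bar handle on top along its x (70 mm long, 14 mm wide across y, top 42 mm above the lip's underside). The point is the centre of the bar, 35 mm above the underside of the lip: seated on the box it is 89 mm above the table and over the box's origin, with the plate's top at 66 mm. z up; either way round fits.
- clip_near (a joint): Sprung clip on the box's -x end, rad: 0 = snapped shut over the lid edge, 0.65 = flipped fully open, leaning outwards. Over-centre spring, balanced at about 0.3 rad: 0.16 N m (about 3 N at the tab) holds it shut and 0.18 N m holds it open; past the balance it snaps over by itself. Hook overlaps the lid plate by 10 mm with 1.5 mm of air; hook's top 72 mm above the table.
- clip_far (a joint): Sprung clip on the box's +x end, rad: 0 = snapped shut over the lid edge, 0.65 = flipped fully open, leaning outwards. Over-centre spring, balanced at about 0.3 rad: 0.16 N m (about 3 N at the tab) holds it shut and 0.18 N m holds it open; past the balance it snaps over by itself. Hook overlaps the lid plate by 10 mm with 1.5 mm of air; hook's top 72 mm above the table.
- clip_near_tab (a point): Middle of the thumb tab of the clip on the box's -x end, 90 mm above the table when shut: a 34 mm wide, 4 mm thick plate that rises from the hook's outer edge (72 to 99 mm above the table when shut), leaning 9 degrees outwards, and so stands proud of the lid. Flip it open by pushing the tab outwards from the lid side; shut it by pushing from outside, inwards and up. 62 mm from its hinge.
- clip_far_tab (a point): Middle of the thumb tab of the clip on the box's +x end, 90 mm above the table when shut: a 34 mm wide, 4 mm thick plate that rises from the hook's outer edge (72 to 99 mm above the table when shut), leaning 9 degrees outwards, and so stands proud of the lid. Flip it open by pushing the tab outwards from the lid side; shut it by pushing from outside, inwards and up. 62 mm from its hinge.
- bowl_a: Blue plastic bowl, 90 mm across, 45 mm tall, standing on the riser. Origin under its centre. Leave alone.
- bowl_b: Pink plastic bowl, 84 mm across, 42 mm tall, standing on the riser. Origin under its centre. Leave alone.
- bottle: Closed bottle, 50 mm across, 120 mm tall, beyond the work. Origin under its centre. Leave alone.
Mind the look-alikes: they are no part of the job. Leave any blue look-alike of the part that bears lid_handle alone.

How it is judged:
By the outcome, as a careful person would: the job done as asked, in the order asked, and still so for the second after the job is handed in, with the robot touching nothing.
Of weight1, weight2, weight3, weight4 only 2 to 4 are there at a start; the rules pass over those that are not, and their reading is None.
At some moment in a run one of weight1, weight2, weight3, weight4, square may be knocked a few centimetres aside while the robot is not near it.
Once in a run the grip may slacken for a moment while it holds something.
It also fails if it takes over 210 s, if anything falls off the work surface, if the arm or the gripper's body presses on something with over 40 N, if the wrist force passes 120 N, or if a joint passes its speed limit or range.

## Working session

There is one attempt and no reset: what is moved stays moved. The work goes in short steps, each a Python script; the robot and the scene stay as the last script left them, time stands still between calls to the robot, and variables do not carry over. Pictures are saved under pics/ and viewed, and the job is handed in when it is done.

```bash
ls; mkdir -p pics; python3 - <<'E'
from station import ctrl
import cv2
for n in("side","top"):
    im=ctrl.camera(n); cv2.imwrite(f"pics/{n}0.png",im[:,:,::-1])
    print(n,ctrl.camera_info(n))
print(ctrl.observe())
E
```

```text
pics
side {'intrinsics': array([[530.25058272,   0.        , 273.52084294],
       [  0.        , 530.25058272, 203.03986376],
       [  0.        ,   0.        ,   1.        ]]), 'R': array([[ 0.99077424, -0.13441064,  0.01732579],
       [-0.05426679, -0.51062348, -0.85809019],
       [ 0.12418341,  0.84923345, -0.51320662]]), 't': array([-0.54560416,  0.0888143 ,  1.24262975])}
top {'intrinsics': array([[389.32768622,   0.        , 280.53773109],
       [  0.        , 389.32768622, 208.83612333],
       [  0.        ,   0.        ,   1.        ]]), 'R': array([[-0.00142908, -0.99977533,  0.02114844],
       [-0.98681617, -0.00201272, -0.16183264],
       [ 0.16183884, -0.02110089, -0.98659158]]), 't': array([-0.0095442 ,  0.56074526,  1.05109152])}
{'time_s': 0.1, 'joints': array([-0.96381329,  0.50175667, -0.42677798,  1.5513169 ,  0.22080872,
        1.13826213, -0.2102964 ]), 'qd': array([ 0.00026942, -0.00023549, -0.00091244, -0.0023225 ,  0.00075401,
       -0.000373  , -0.00096902]), 'effort': array([-1.19028395e-02, -5.67860985e+01, -5.83869293e+00, -2.79922575e+01,
       -6.90069096e-02,  2.40247382e-02,  2.84100543e-05]), 'position': array([0.21893427, 0.61137877, 0.2257897 ]), 'ee_rot': array([-3.13990012e+00, -5.15357089e-05,  2.79783358e+00]), 'contact_force': array([-0.22098779, -0.15733829, -0.07667848]), 'ft_torque': array([ 0.05728951,  0.07651727, -0.01892433]), 'grip_width': 0.09216557326974598}
```

View pics/side0.png

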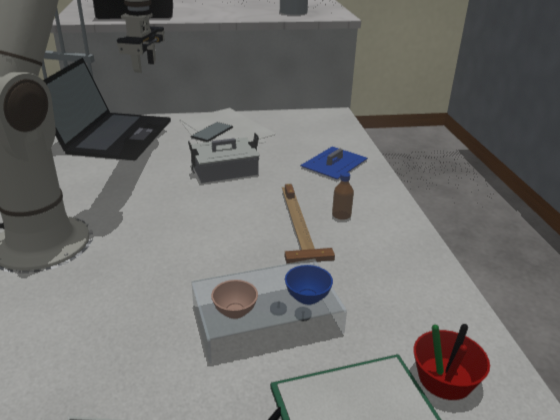

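View pics/top0.png

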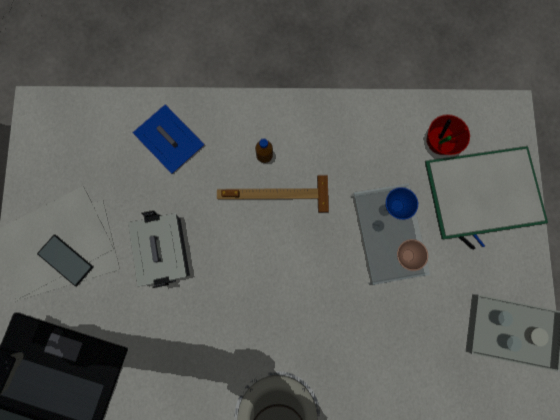

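```bash
cat > h.py <<'E'
import numpy as np, cv2
from station import ctrl
INFO={n:ctrl.camera_info(n) for n in("side","top")}
def ray(n,u,v):
    i=INFO[n];K,R,t=i["intrinsics"],i["R"],i["t"]
    d=R.T@np.linalg.solve(K,[u,v,1.]);return -R.T@t,d
def plane(n,u,v,z):
    c,d=ray(n,u,v);return c+d*(z-c[2])/d[2]
def proj(n,X):
    i=INFO[n];p=i["intrinsics"]@(i["R"]@np.asarray(X,float)+i["t"]);return p[:2]/p[2]
def tri(a,b):
    (c1,d1),(c2,d2)=ray("side",*a),ray("top",*b)
    s=np.linalg.lstsq(np.c_[d1,-d2],c2-c1,rcond=None)[0]
    p,q=c1+d1*s[0],c2+d2*s[1];return (p+q)/2,np.linalg.norm(p-q)
def snap(n,name,box=None,k=1,gain=1.):
    im=ctrl.camera(n);np.save(f"pics/{name}.npy",im)
    o=im
    if box: 
        x0,y0,x1,y1=box;o=im[y0:y1,x0:x1]
    o=cv2.resize(o,None,fx=k,fy=k,interpolation=cv2.INTER_CUBIC)
    o=np.clip(o.astype(float)*gain,0,255).astype(np.uint8)
    cv2.imwrite(f"pics/{name}.png",o[:,:,::-1]);return im
E
python3 - <<'E'
from h import *
snap("top","t1",(330,170,470,300),5,1.3)
snap("side","s1",(180,250,360,370),4,1.3)
snap("top","t2",(110,190,240,300),6,1.3)
snap("side","s2",(170,110,290,200),6,1.3)
E
```

```text
(no output)
```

View pics/t1.png

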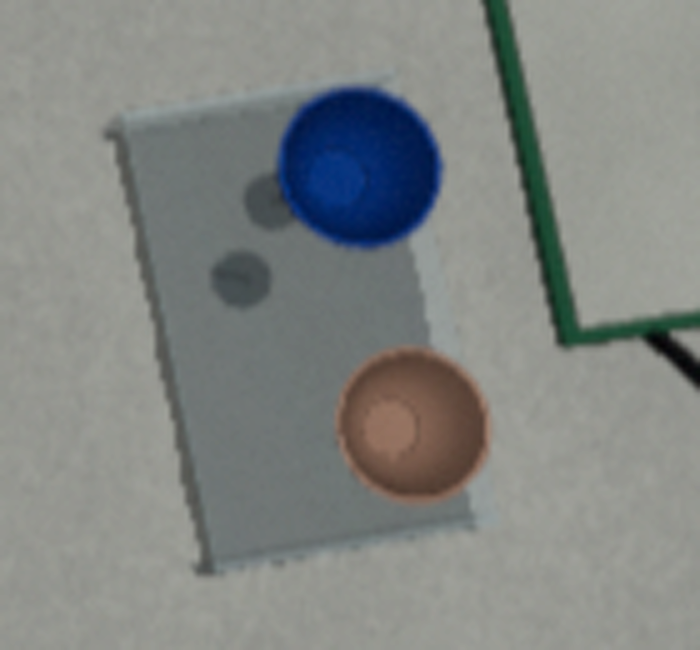

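View pics/s1.png

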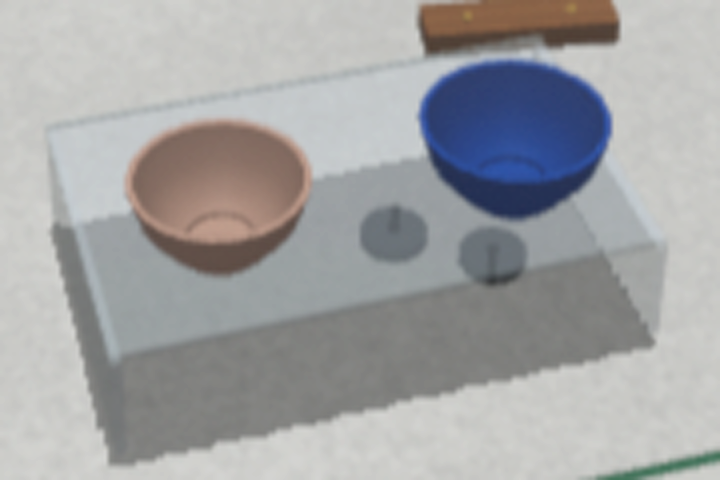

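View pics/t2.png

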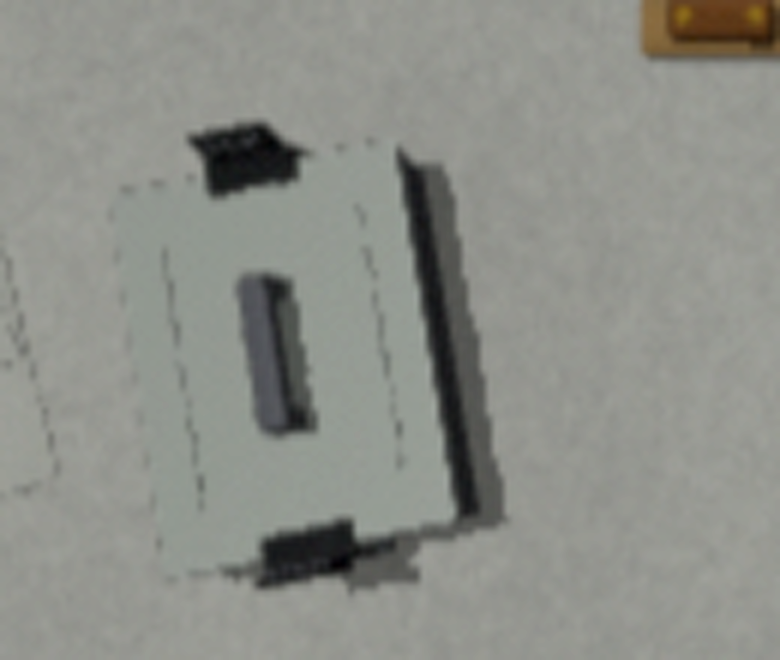

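View pics/s2.png

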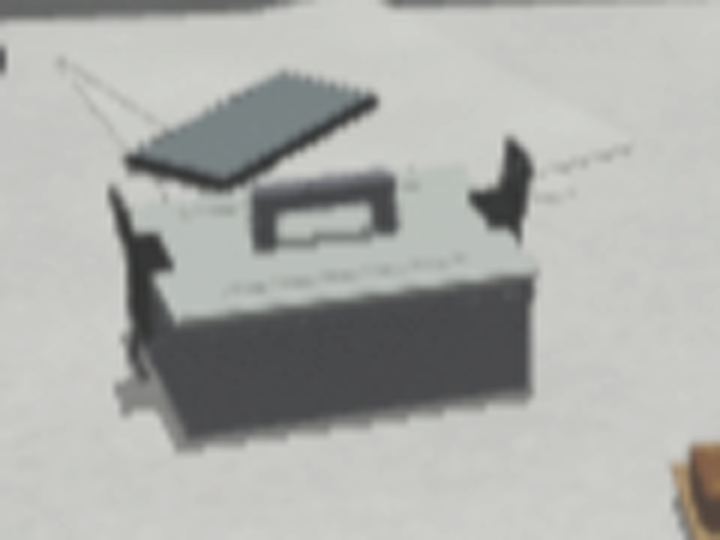

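```bash
python3 - <<'E'
from h import *
f=lambda a:np.round(a,4)
print("riser top corners");
C=[plane("top",330+u/5,170+v/5,.06) for u,v in[(115,128),(205,570),(478,523),(392,78)]]
for c in C:print(f(c))
print("side",[f(plane("side",180+u/4,250+v/4,.06)) for u,v in[(50,128),(118,358),(662,240),(545,40)]])
print("w",[f(plane("top",330+u/5,170+v/5,.008)) for u,v in[(241,280),(272,202)]],[f(plane("side",180+u/4,250+v/4,.008)) for u,v in[(394,234),(493,256)]])
im=np.load("pics/t1.npy").astype(int);hsv=cv2.cvtColor(im.astype(np.uint8),cv2.COLOR_RGB2HSV)
ims=np.load("pics/s1.npy")
hs=cv2.cvtColor(ims,cv2.COLOR_RGB2HSV)
def comps(m,mn=15):
    n,l,s,c=cv2.connectedComponentsWithStats(m.astype(np.uint8))
    return [(s[i].tolist(),f(c[i])) for i in range(1,n) if s[i,4]>mn]
for nm,h in(("top",hsv),("side",hs)):
  print(nm,"orange",comps((h[...,0]>4)&(h[...,0]<25)&(h[...,1]>90)))
  print(nm,"head",comps((h[...,0]>4)&(h[...,0]<15)&(h[...,1]>130)))
print("lid corners top",[f(plane("top",110+u/6,190+v/6,.066)) for u,v in[(115,190),(395,145),(458,522),(165,577)]])
print("handle",[f(plane("top",110+u/6,190+v/6,.096)) for u,v in[(238,280),(272,272),(292,430),(258,436)]], f(plane("top",110+265/6,190+354/6,.096)))
print("lid side",[f(plane("side",170+u/6,110+v/6,.066)) for u,v in[(182,325),(537,272)]])
E
```

```text
riser top corners
[ 0.5965 -0.2126  0.06  ]
[ 0.3526 -0.2538  0.06  ]
[ 0.3775 -0.4044  0.06  ]
[ 0.6257 -0.3708  0.06  ]
side [array([ 0.3547, -0.2652,  0.06  ]), array([ 0.3826, -0.4217,  0.06  ]), array([ 0.6314, -0.3772,  0.06  ]), array([ 0.6088, -0.2227,  0.06  ])]
w [array([ 0.5169, -0.2944,  0.008 ]), array([ 0.5629, -0.3146,  0.008 ])] [array([ 0.5195, -0.3023,  0.008 ]), array([ 0.5652, -0.3234,  0.008 ])]
top orange [([438, 135, 14, 10, 34], array([444.4118, 139.2059])), ([256, 143, 17, 20, 234], array([263.9573, 152.8889])), ([217, 176, 112, 36, 1357], array([282.1702, 193.5822])), ([398, 241, 29, 28, 521], array([412.7313, 254.7447]))]
top head [([258, 155, 13, 6, 33], array([264.7576, 157.5455])), ([318, 176, 10, 36, 266], array([322.5865, 193.2669])), ([222, 190, 13, 7, 49], array([228.8776, 192.6939]))]
side orange [([363, 113, 197, 122, 2771], array([477.083 , 158.8899])), ([335, 183, 18, 12, 153], array([343.5621, 189.0784])), ([286, 185, 8, 8, 50], array([289.26, 188.54])), ([286, 199, 48, 61, 785], array([303.9936, 239.7745])), ([436, 365, 8, 10, 22], array([439.7727, 370.3182]))]
side head [([508, 171, 6, 6, 16], array([510.5, 173. ])), ([520, 182, 10, 12, 33], array([524.1515, 187.4848])), ([527, 195, 10, 9, 17], array([532.1176, 198.4706])), ([537, 196, 23, 37, 279], array([549.681 , 213.9749]))]
lid corners top [array([0.5211, 0.404 , 0.066 ]), array([0.542 , 0.2783, 0.066 ]), array([0.3722, 0.2433, 0.066 ]), array([0.3484, 0.3715, 0.066 ])]
handle [array([0.4774, 0.3369, 0.096 ]), array([0.481 , 0.3223, 0.096 ]), array([0.4121, 0.3102, 0.096 ]), array([0.4095, 0.3247, 0.096 ])] [0.445  0.3235 0.096 ]
lid side [array([0.3786, 0.2313, 0.066 ]), array([0.546 , 0.2704, 0.066 ])]
```

```bash
python3 - <<'E'
from h import *
f=lambda a:np.round(a,4)
C=[plane("top",330+u/5-.4,170+v/5-.4,0) for u,v in[(115,128),(205,570)]]
print("front ground corners",[f(c) for c in C],np.linalg.norm(C[0]-C[1]))
d=(C[1]-C[0])/np.linalg.norm(C[1]-C[0]); xr=np.array([-d[1],d[0],0]); xr=xr if xr[1]<0 else -xr
yaw=np.arctan2(xr[1],xr[0]); ctr=(C[0]+C[1])/2+xr*.08
print("riser",f(ctr),np.degrees(yaw)); yr=np.array([-xr[1],xr[0],0])
print([ [f(proj(n,ctr+xr*a*.08+yr*b*.13+[0,0,z])) for a,b in((-1,1),(-1,-1),(1,-1),(1,1))] for n in("top","side") for z in(0,.06)])
hs={};
for n,k in(("top","t1"),("side","s1")):
    im=np.load(f"pics/{k}.npy");h=cv2.cvtColor(im,cv2.COLOR_RGB2HSV);hs[n]=h[...,1]>70
print("hidden in both (fraction) grid, rows x(-60..60)")
for x in range(-60,71,20):
  row=[]
  for y in range(-100,101,20):
    v=[]
    for n in("top","side"):
      c=0
      for a in np.linspace(0,6.28,12):
        p=proj(n,ctr+xr*(x/1e3+.012*np.cos(a))+yr*(y/1e3+.012*np.sin(a)));c+=hs[n][int(round(p[1])),int(round(p[0]))]
      v.append(c/12)
    row.append(f"{min(v):.1f}")
  print(x,row)
for w in((.517,-.294),(.563,-.315)):
  e=np.array([*w,0])-ctr;print("w in riser",e@xr,e@yr)
h=cv2.cvtColor(np.load("pics/t1.npy"),cv2.COLOR_RGB2HSV)
roi=np.zeros(h.shape[:2],bool);roi[170:220,210:335]=1
m=(h[...,0]>4)&(h[...,0]<25)&(h[...,1]>70)&roi
hd=m.copy();hd[:,:316]=0
cs,_=cv2.findContours(hd.astype(np.uint8),0,2);r=cv2.minAreaRect(max(cs,key=cv2.contourArea));print(r)
print("head",f(plane("top",*r[0],.015)))
br=np.argwhere(m)[:,::-1]
bl=br[(br[:,0]>240)&(br[:,0]<314)];
X=np.array([plane("top",*p,.015) for p in bl]);c=X.mean(0);v=np.linalg.svd(X-c)[2][0];print("blade",f(c),f(v),np.degrees(np.arctan2(v[1],v[0])))
tail=br[:,0].min();print(tail,f(plane("top",tail-.5,193.5,.015)))
im=np.load("pics/t1.npy");o=cv2.resize(im[170:220,210:335],None,fx=6,fy=6,interpolation=cv2.INTER_CUBIC);cv2.imwrite("pics/sq.png",o[:,:,::-1])
E
```

```text
front ground corners [array([ 0.6097, -0.2242,  0.    ]), array([ 0.3521, -0.2677,  0.    ])] 0.2612763304675175
riser [ 0.4942 -0.3248  0.    ] -80.3970477766428
[[array([352.6424, 195.4083]), array([370.5544, 283.3762]), array([424.6822, 273.8341]), array([404.9982, 186.7784])], [array([356.9908, 191.2308]), array([376.0755, 283.9755]), array([433.1798, 273.8974]), array([412.1266, 182.1666])], [array([314.8764, 283.097 ]), array([193.3176, 306.3401]), array([209.2434, 366.0539]), array([345.6335, 335.653 ])], [array([316.5397, 260.4584]), array([191.4521, 282.8857]), array([207.6526, 341.234 ]), array([348.5017, 311.6281])]]
hidden in both (fraction) grid, rows x(-60..60)
-60 ['0.0', '0.0', '0.0', '0.0', '0.0', '0.0', '0.0', '0.0', '0.0', '0.0', '0.0']
-40 ['0.0', '0.0', '0.0', '0.0', '0.0', '0.0', '0.0', '0.0', '0.0', '0.0', '0.0']
-20 ['0.0', '0.0', '0.0', '0.0', '0.0', '0.0', '0.0', '0.0', '0.0', '0.0', '0.0']
0 ['0.0', '0.0', '0.0', '0.0', '0.0', '0.0', '0.0', '0.0', '0.0', '0.0', '0.0']
20 ['0.0', '0.0', '0.0', '0.0', '0.0', '0.0', '0.0', '0.0', '0.0', '0.0', '0.0']
40 ['0.0', '0.0', '0.0', '0.0', '0.0', '0.0', '0.0', '0.0', '0.0', '0.0', '0.0']
60 ['0.0', '0.0', '0.0', '0.0', '0.0', '0.0', '0.0', '0.0', '0.0', '0.0', '0.0']
w in riser -0.026592951954817156 0.027615237616574313
w in riser 0.001786483688087692 0.06946744941703016
((322.0, 193.5), (37.0, 12.0), 90.0)
head [ 0.6115 -0.1313  0.015 ]
blade [6.111e-01 1.000e-04 1.500e-02] [-0.003  1.     0.   ] 90.1694808944693
217 [0.6106 0.176  0.015 ]
```

View pics/sq.png

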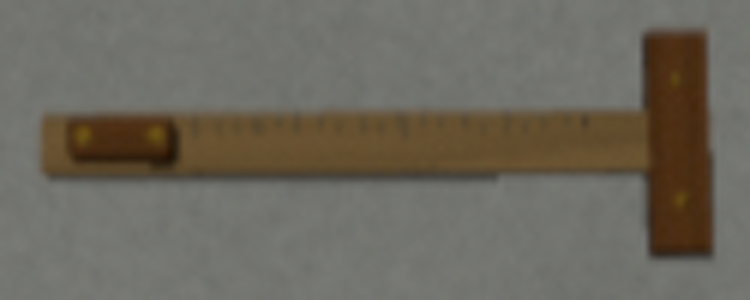

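```bash
cat >> h.py <<'E'
RC=np.array([.4942,-.3248]);RY=np.radians(-80.4)
def riser(x,y):
    c,s=np.cos(RY),np.sin(RY);return RC+np.array([c*x-s*y,s*x+c*y])
def D(yaw): return [np.pi,0,np.radians(yaw)]
def st(tag=""):
    o=ctrl.observe();print(tag,"t%.1f"%o["time_s"],np.round(o["position"],4),"rpy",np.round(np.degrees(o["ee_rot"]),1),"F",np.round(o["contact_force"],1),"w%.4f"%o["grip_width"]);return o
E
python3 - <<'E'
from h import *
print(plane("top",230,193,.034))
for yw in(-90,90):
  for p in((.611,.139,.0175),(*riser(-.415,.048),.02),(*riser(-.2,.048),.02)):
    q=ctrl.solve_ik(p,D(yw)); print(yw,np.round(p,3),None if q is None else np.round(q,2))
for yw in(10.6,-169.4):
  for p in((.445,.3235,.08),):
    q=ctrl.solve_ik(p,D(yw)); print(yw,np.round(p,3),None if q is None else np.round(q,2))
E
```

```text
[0.60826864 0.13483052 0.034     ]
-90 [0.611 0.139 0.018] [ 0.16  0.77 -0.6   1.73  0.57  0.82  2.44]
-90 [0.472 0.092 0.02 ] [ 0.22  0.57 -0.56  2.1   0.52  0.61  2.43]
-90 [ 0.508 -0.12   0.02 ] [-0.72  1.18  1.35  2.04 -1.3   1.21 -1.92]
90 [0.611 0.139 0.018] [-0.25  0.68 -0.03  1.75  0.03  0.71 -0.29]
90 [0.472 0.092 0.02 ] [-0.24  0.5  -0.01  2.11  0.01  0.53 -0.26]
90 [ 0.508 -0.12   0.02 ] [ 0.05  0.55  0.15  2.02 -0.15  0.58  0.31]
10.6 [0.445 0.324 0.08 ] [-0.81  0.49  0.17  1.93 -0.12  0.73 -1.96]
-169.4 [0.445 0.324 0.08 ] [-0.34  0.52 -0.42  1.91  0.3   0.77  0.82]
```

```bash
python3 - <<'E'
from h import *
ctrl.set_gripper(.05)
ctrl.reach([.61,.137,.12],D(90));st()
ctrl.movel([.61,.137,.05],speed=.2);st()
snap("top","t3",(200,140,340,240),5,1.3)
snap("side","s3",(230,120,360,270),5,1.3)
E
```

```text
t3.4 [0.6097 0.1392 0.1202] rpy [ 1.80e+02 -1.00e-01  9.02e+01] F [-0.1 -0.2 -0.2] w0.0502
 t3.9 [0.6098 0.1376 0.05  ] rpy [-180.    -0.    90.1] F [0.3 0.4 0.7] w0.0506
```

View pics/t3.png

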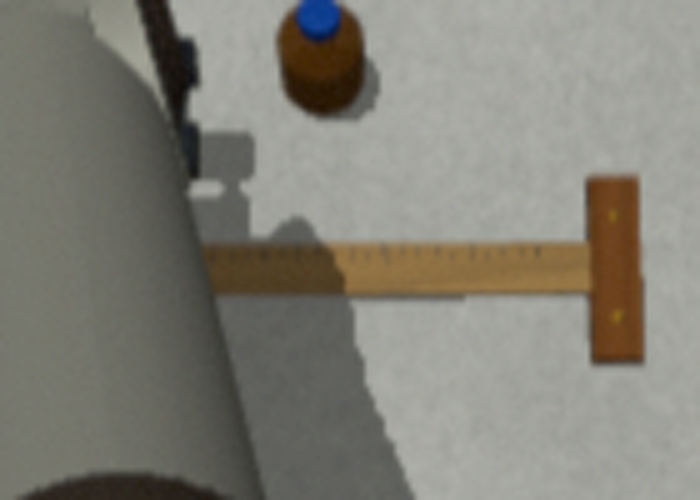

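View pics/s3.png

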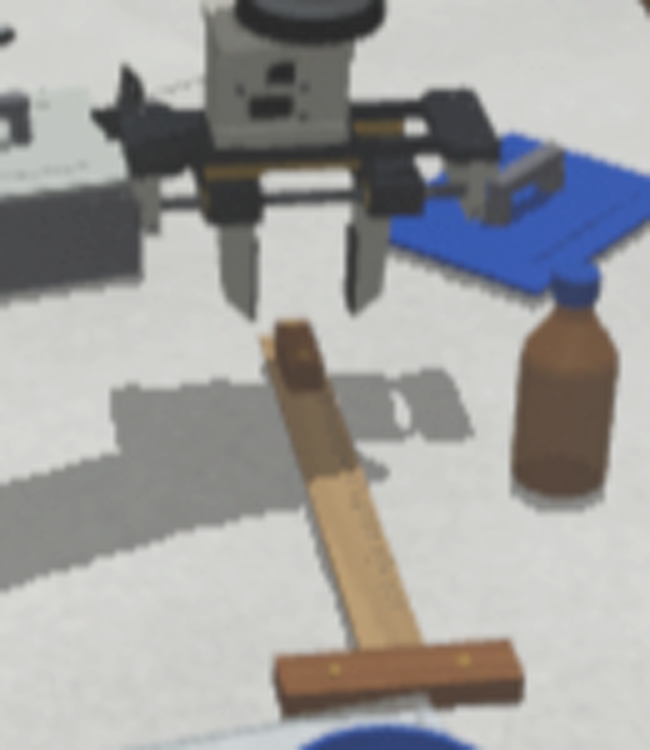

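```bash
python3 - <<'E'
from h import *
print(proj("side",ctrl.observe()["position"]))
r=ctrl.movel([.61,.138,.0175],speed=.08,f_stop=8);print(r);st()
ctrl.set_gripper(.0,60);st("grip")
ctrl.movel([.61,.138,.045],speed=.08);st("lift")
snap("side","s4",(180,120,360,280),4,1.3)
E
```

```text
[289.51815952 180.83985403]
False
 t4.5 [0.6096 0.1379 0.0168] rpy [-179.9    0.    90. ] F [ 0.5 -0.6  0.4] w0.0497
grip t5.1 [0.6103 0.1381 0.0178] rpy [180.  -0.  90.] F [ 0.3 -1.   1.8] w0.0196
lift t5.6 [0.6105 0.1382 0.0458] rpy [179.9  -0.   90. ] F [ 0.8  0.2 -2.7] w0.0194
```

View pics/s4.png

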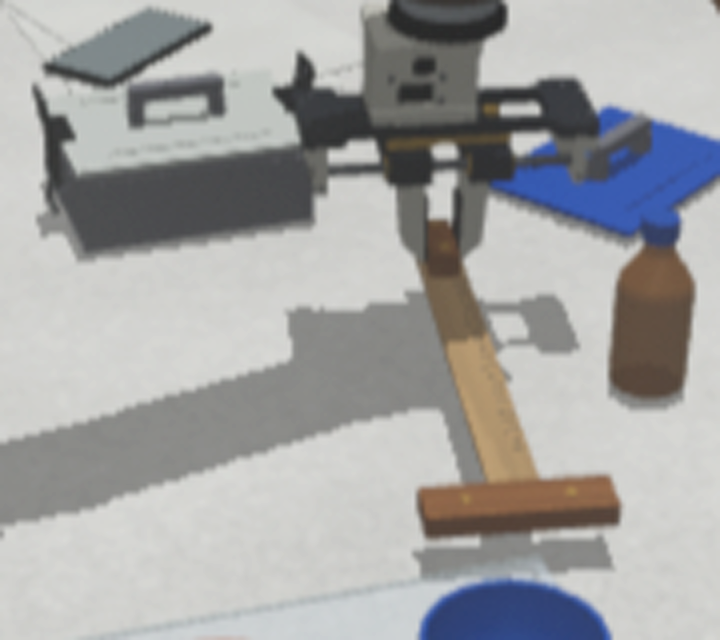

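```bash
python3 - <<'E'
from h import *
print(proj("side",[.6105,-.132,.043]))
p=riser(-.40,.048);ctrl.movel([*p,.042],speed=.15,attitude=D(99.6));st()
snap("top","t5",(250,150,470,310),3.5,1.3)
snap("side","s5",(180,200,380,370),4,1.3)
E
```

```text
[308.33310912 241.63023142]
 t6.8 [0.4761 0.0781 0.0423] rpy [179.9  -0.   99.6] F [ 0.1  0.6 -1.6] w0.0193
```

View pics/t5.png

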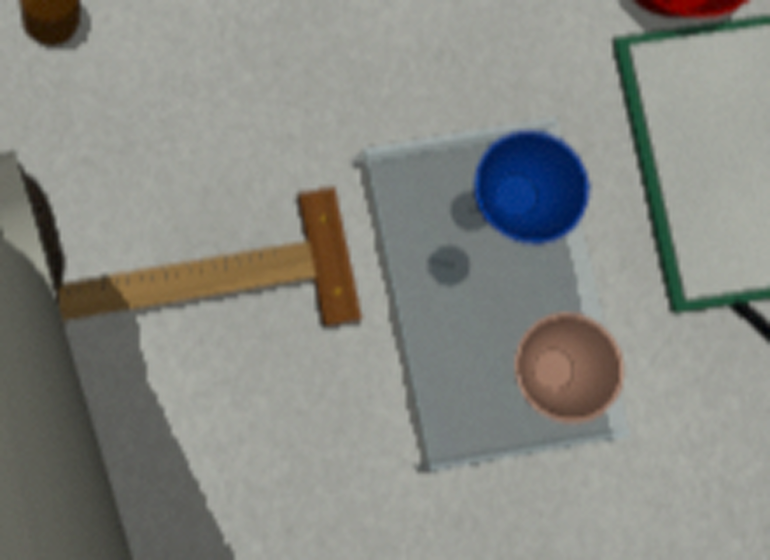

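View pics/s5.png

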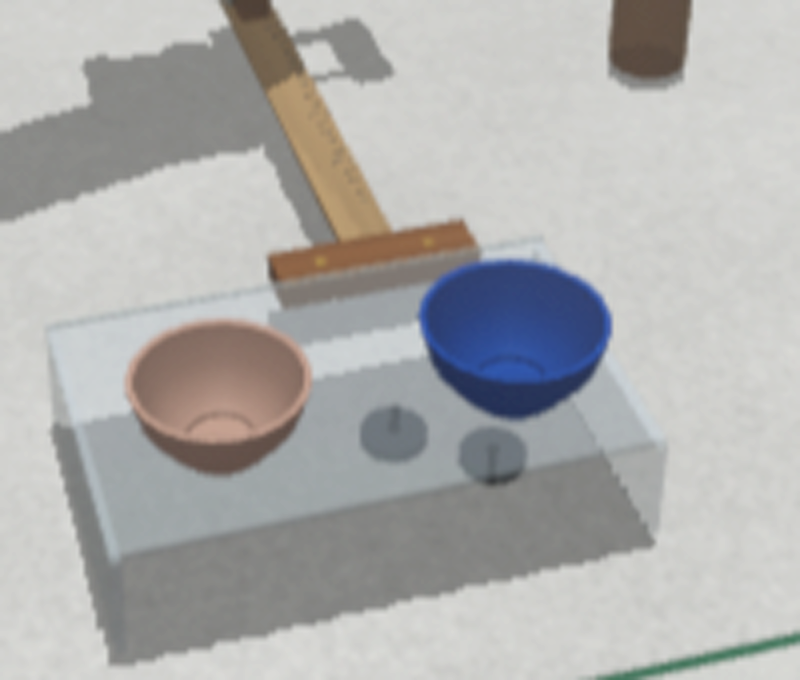

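```bash
python3 - <<'E'
from h import *
p=riser(-.213,.048);r=ctrl.movel([*p,.040],speed=.12,f_stop=8);print(r);st()
snap("top","t6",(330,150,470,310),4,1.3)
snap("side","s6",(180,200,380,370),4,1.3)
E
```

```text
False
 t8.6 [ 0.5059 -0.1058  0.04  ] rpy [-180.    -0.    99.7] F [ 0.4  1.8 -2. ] w0.0192
```

View pics/t6.png

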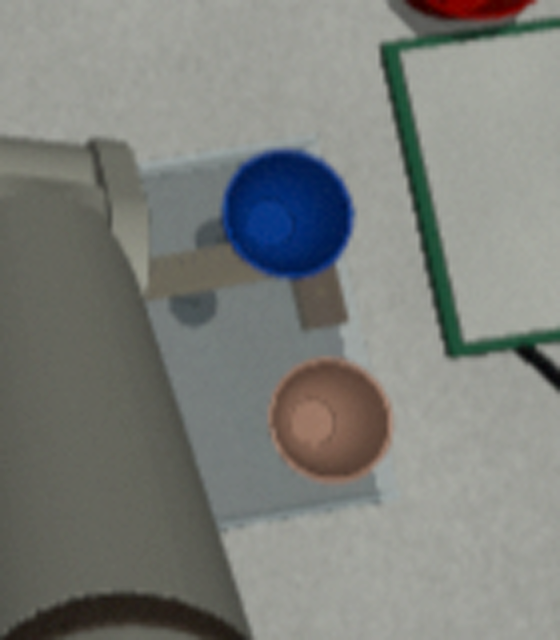

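View pics/s6.png

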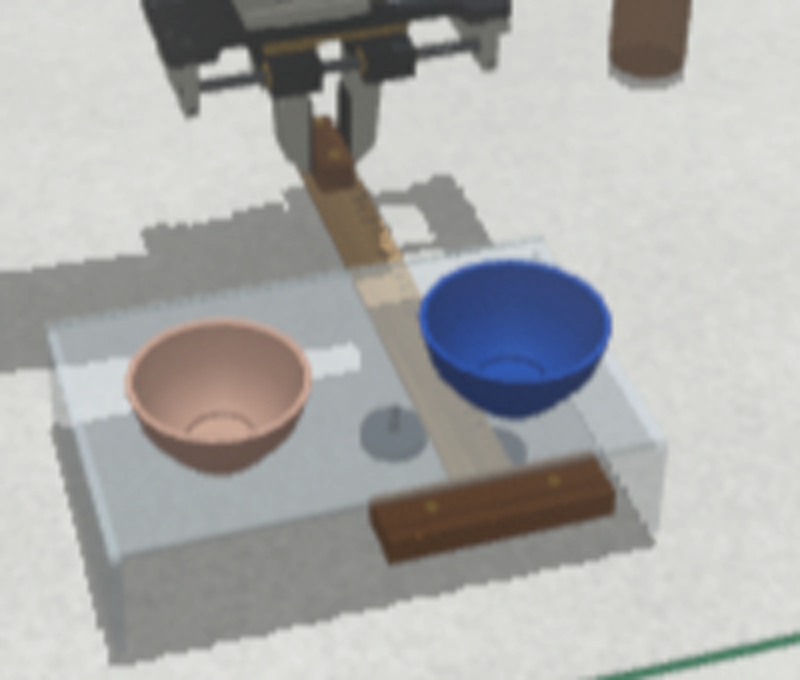

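```bash
python3 - <<'E'
from h import *
p=riser(-.213,.048);r=ctrl.movel([*p,.0182],speed=.06,f_stop=10);print(r);st()
z=ctrl.observe()["position"][2]
p=riser(-.33,.048);r=ctrl.movel([*p,z],speed=.07);print(r);st()
snap("top","t7",(250,150,470,310),3.5,1.3)
snap("side","s7",(180,200,380,370),4,1.3)
E
```

```text
True
 t9.1 [ 0.5056 -0.1066  0.0176] rpy [-179.9   -0.    99.6] F [-1.  -0.1  6.6] w0.0197
False
 t10.9 [0.4865 0.0086 0.0177] rpy [-1.799e+02 -1.000e-01  9.960e+01] F [ 0.6 -2.   5.6] w0.0195
```

View pics/t7.png

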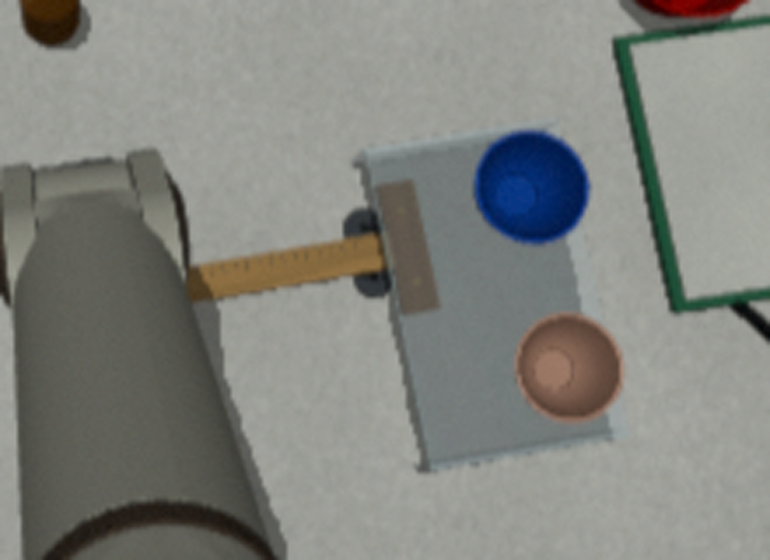

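View pics/s7.png

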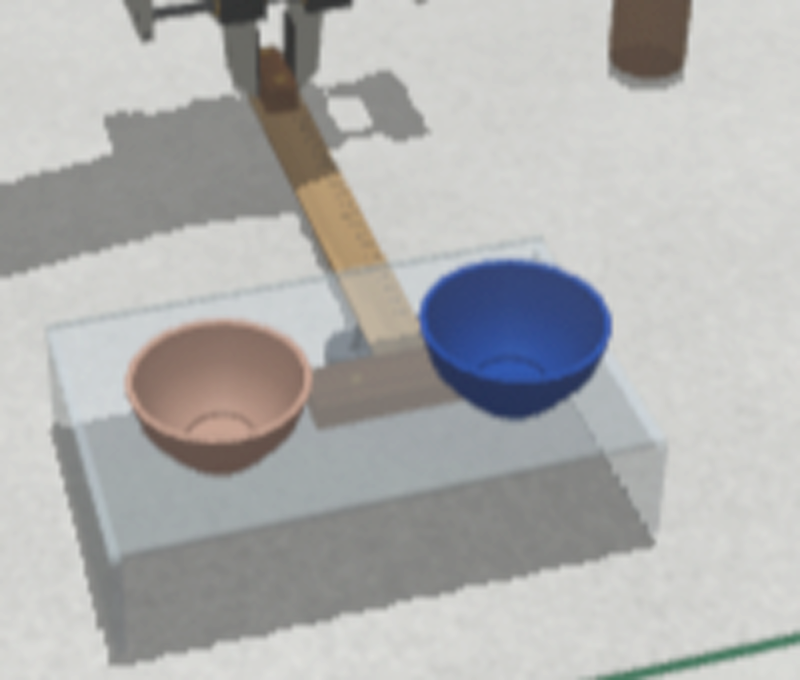

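```bash
python3 - <<'E'
from h import *
p=riser(-.43,.048);ctrl.movel([*p,.0178],speed=.08);st()
ctrl.movel([*p,.055],speed=.15)
ctrl.movel([.61,.19,.055],speed=.2,attitude=D(90));st()
ctrl.movel([.61,.19,.0185],speed=.08,f_stop=10);st()
ctrl.set_gripper(.05,40)
ctrl.movel([.61,.19,.12],speed=.3);st()
ctrl.reach([.5,.30,.25],D(190.6));st()
snap("top","t8",(200,120,470,310),2.9,1.3)
snap("side","s8",(180,150,380,370),2.7,1.3)
E
```

```text
t12.4 [0.4694 0.1078 0.0177] rpy [-1.799e+02 -1.000e-01  9.960e+01] F [-0.6  2.1  2. ] w0.0193
 t13.8 [0.6085 0.1891 0.0539] rpy [-1.798e+02  1.000e-01  9.000e+01] F [-0.7  0.1 -2.1] w0.0199
 t14.3 [0.6087 0.1893 0.0175] rpy [-1.799e+02  1.000e-01  9.000e+01] F [-0.9  0.   5. ] w0.0198
 t15.5 [0.6109 0.1903 0.1218] rpy [-180.   -0.   90.] F [0.3 0.2 0.5] w0.0499
 t16.7 [0.4999 0.299  0.2486] rpy [-1.800e+02 -1.000e-01 -1.695e+02] F [ 0.2  1.  -0.4] w0.0499
```

View pics/t8.png

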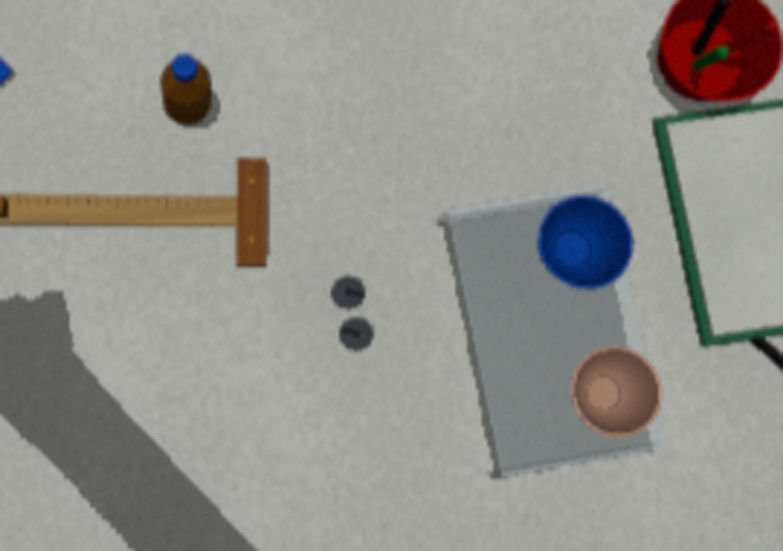

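View pics/s8.png

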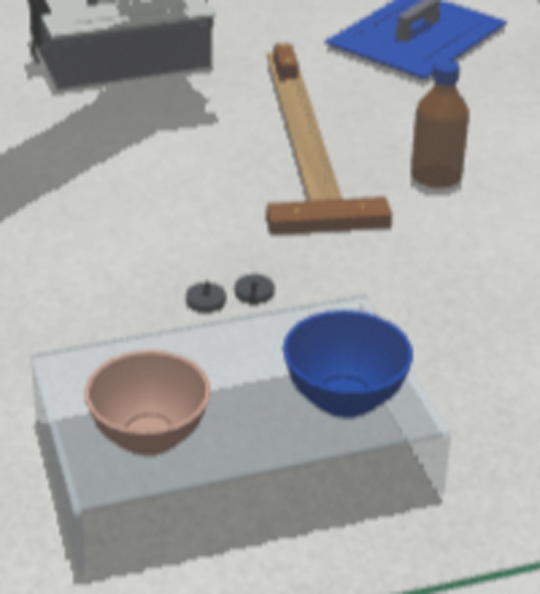

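```bash
cat >> h.py <<'E'
BC=np.array([.4455,.324]);BY=np.radians(10.6);BW=190.6
def box(x,y):
    c,s=np.cos(BY),np.sin(BY);return BC+np.array([c*x-s*y,s*x+c*y])
E
python3 - <<'E'
from h import *
for s in(-1,1):
  for y in(-.017,.017):
    for x,z in((.096,.099),(.09,.072),(.08,.072)):
      P=[*box(s*x,y),z];a=proj("top",P);b=proj("side",P)
      print(s,y,x,z,"t2",np.round((a-[110,190])*6+2.5),"s2",np.round((b-[170,110])*6+2.5))
ctrl.set_gripper(0,20);st()
E
```

```text
-1 -0.017 0.096 0.099 t2 [334. 568.] s2 [126. 210.]
-1 -0.017 0.09 0.072 t2 [349. 553.] s2 [142. 261.]
-1 -0.017 0.08 0.072 t2 [345. 530.] s2 [163. 259.]
-1 0.017 0.096 0.099 t2 [255. 583.] s2 [112. 181.]
-1 0.017 0.09 0.072 t2 [272. 567.] s2 [129. 232.]
-1 0.017 0.08 0.072 t2 [269. 544.] s2 [149. 229.]
1 -0.017 0.096 0.099 t2 [274. 134.] s2 [521. 164.]
1 -0.017 0.09 0.072 t2 [293. 156.] s2 [509. 216.]
1 -0.017 0.08 0.072 t2 [296. 178.] s2 [489. 219.]
1 0.017 0.096 0.099 t2 [197. 148.] s2 [501. 137.]
1 0.017 0.09 0.072 t2 [218. 170.] s2 [489. 189.]
1 0.017 0.08 0.072 t2 [221. 191.] s2 [470. 191.]
 t17.7 [0.5  0.3  0.25] rpy [-180.    -0.  -169.4] F [ 1.   0.4 -0.7] w0.0007
```

```bash
python3 - <<'E'
from h import *
for s in(1,-1):
    p=box(s*.062,0)
    ctrl.reach([*p,.14],D(BW)); ctrl.movel([*p,.082],speed=.15,f_stop=8);st("down")
    for x in(.085,.1,.115,.122):
        r=ctrl.movel([*box(s*x,0),.082],speed=.08,f_stop=20);st(f"{x} {r}")
    ctrl.movel([*box(s*.10,0),.15],speed=.3)
ctrl.reach([.5,.15,.25],D(BW))
snap("top","t9",(110,170,240,300),5,1.3)
snap("side","s9",(170,90,290,200),5,1.3)
E
```

```text
down t18.8 [0.5075 0.3356 0.0835] rpy [ 1.800e+02  1.000e-01 -1.694e+02] F [0.5 1.  0.7] w0.0002
0.085 False t19.2 [0.5293 0.3399 0.0826] rpy [ 180.     0.  -169.4] F [-0.4 -0.4  0.3] w0.0007
0.1 False t19.6 [0.5442 0.3423 0.082 ] rpy [ 180.     0.  -169.4] F [-1.9 -0.7  0.8] w0.0005
0.115 False t19.9 [0.5588 0.3451 0.082 ] rpy [ 180.     0.  -169.4] F [ 0.6 -0.1  0.7] w0.0006
0.122 False t20.2 [0.5656 0.3464 0.082 ] rpy [ 180.     0.  -169.4] F [-1.4 -0.4 -0.3] w0.0007
down t21.8 [0.385  0.3129 0.0818] rpy [ 180.    -0.  -169.4] F [0.4 0.3 0.8] w0.0005
0.085 False t22.2 [0.3626 0.3089 0.0829] rpy [ 1.800e+02  1.000e-01 -1.694e+02] F [ 2.4  0.3 -0.1] w0.0003
0.1 False t22.6 [0.3465 0.3053 0.0819] rpy [-1.800e+02 -1.000e-01 -1.694e+02] F [-0.1 -0.4 -0.2] w0.0006
0.115 False t22.9 [0.3317 0.3026 0.0819] rpy [-180.    -0.  -169.3] F [ 1.  -0.1 -0.3] w0.0002
0.122 False t23.1 [0.3252 0.3014 0.082 ] rpy [-180.    -0.  -169.4] F [ 0.4 -0.8  0. ] w0.0007
```

View pics/t9.png

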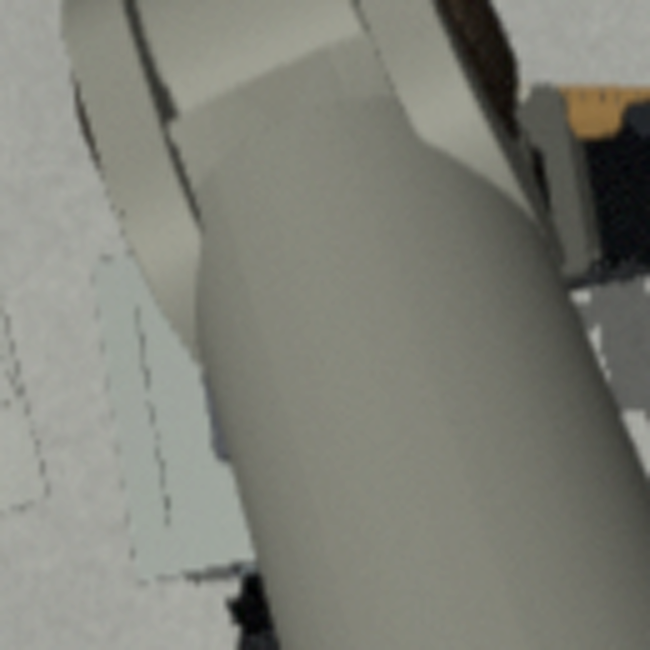

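View pics/s9.png

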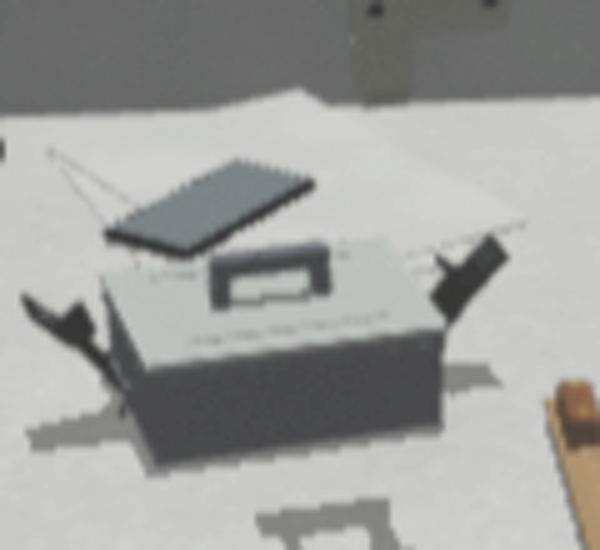

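```bash
python3 - <<'E'
from h import *
ctrl.set_gripper(.05,40)
ctrl.reach([*BC,.15],D(BW)); r=ctrl.movel([*BC,.074],speed=.12,f_stop=10);st(r)
ctrl.set_gripper(0,40);st("grip")
ctrl.movel([*BC,.10],speed=.08);st("lift")
ctrl.movel([*BC,.14],speed=.15)
ctrl.movel([.44,.12,.14],speed=.25);st()
ctrl.movel([.44,.12,.03],speed=.15)
r=ctrl.movel([.44,.12,.0195],speed=.04,f_stop=4);st(r)
ctrl.set_gripper(.05);st()
ctrl.movel([.44,.12,.15],speed=.3)
ctrl.movel([.44,.0,.2],speed=.3)
snap("top","t10");
snap("side","s10",(170,90,370,310),2.7,1.3)
E
```

```text
False t27.2 [0.4461 0.3241 0.0746] rpy [ 1.800e+02  1.000e-01 -1.694e+02] F [-0.4  0.1  0.1] w0.0497
grip t27.8 [0.4455 0.3243 0.0742] rpy [ 180.     0.  -169.4] F [-0.8  0.2  1.6] w0.0137
lift t28.3 [0.446  0.3241 0.1007] rpy [ 1.800e+02  1.000e-01 -1.694e+02] F [ 0.   0.1 -1.5] w0.0138
 t29.7 [0.4399 0.1211 0.1399] rpy [ 180.     0.  -169.4] F [-0.6  0.3 -1.7] w0.0133
True t30.9 [0.441  0.1201 0.0201] rpy [-1.800e+02  1.000e-01 -1.694e+02] F [-0.1 -0.5  5.9] w0.0135
 t31.7 [0.44   0.12   0.0194] rpy [ 180.     0.  -169.4] F [-0.1 -0.1  0.1] w0.0500
```

View pics/t10.png

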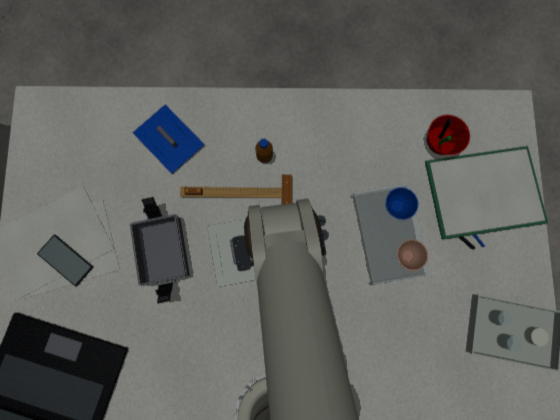

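View pics/s10.png

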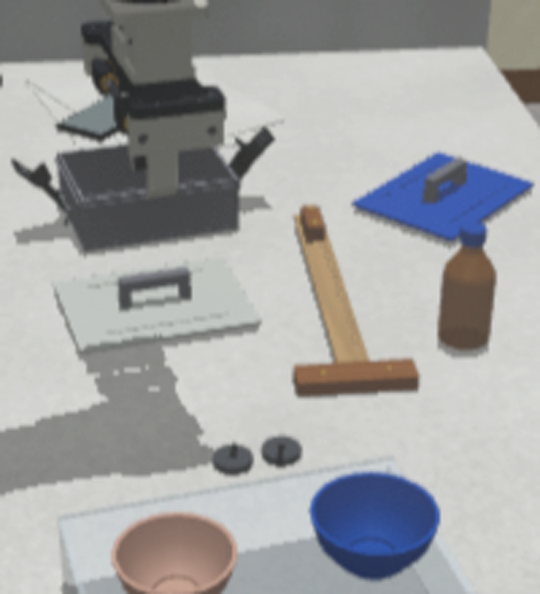

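```bash
cat > w.py <<'E'
from h import *
def weights(im):
    h=cv2.cvtColor(im,cv2.COLOR_RGB2HSV);m=(h[...,2]<75)
    roi=np.zeros(m.shape,np.uint8);roi[150:300,255:350]=1
    n,l,s,c=cv2.connectedComponentsWithStats((m&(roi>0)).astype(np.uint8))
    return [(s[i,2:].tolist(),np.round(c[i],1),np.round(plane("top",*c[i],.006),4)) for i in range(1,n) if 60<s[i,4]<250]
E
python3 - <<'E'
from w import *
im=np.load("pics/t8.npy");print(weights(im))
E
```

```text
[([19, 14, 218], array([265. , 155.8]), array([0.7276, 0.036 , 0.006 ])), ([12, 10, 97], array([319.7, 220.5]), array([ 0.5332, -0.1244,  0.006 ])), ([12, 11, 99], array([322.4, 234.7]), array([ 0.4915, -0.1314,  0.006 ])), ([19, 17, 179], array([261.9, 292.3]), array([0.3289, 0.0425, 0.006 ]))]
```

```bash
cat >> w.py <<'E'
def pick(w,dst,yaw=189.5):
    ctrl.set_gripper(.055,30)
    ctrl.reach([*w,.08],D(yaw)); 
    r=ctrl.movel([*w,.0035],speed=.1,f_stop=8);st(f"down {r}")
    ctrl.set_gripper(0,35);st("grip")
    ctrl.movel([*w,.03],speed=.1);o=st("lift")
    return o["grip_width"]
def drop(dst):
    o=ctrl.observe();p=o["position"]
    ctrl.movel([p[0],p[1],.16],speed=.25)
    ctrl.reach([*dst,.16],D(BW)); print(ctrl.observe()["grip_width"])
    r=ctrl.movel([*dst,.014],speed=.15,f_stop=8);st(f"in {r}")
    ctrl.set_gripper(.055);ctrl.movel([*dst,.16],speed=.25);st("out")
E
python3 - <<'E'
from w import *
d=box(.035,0)
if pick((.5332,-.1244),d)>.028: drop(d)
snap("top","t11");snap("side","s11",(170,90,370,310),2.7,1.3)
E
```

```text
down False t35.0 [ 0.5338 -0.1244  0.004 ] rpy [-1.800e+02  1.000e-01 -1.705e+02] F [ 0.9 -0.  -0.3] w0.0551
grip t35.5 [ 0.5335 -0.1245  0.0039] rpy [-180.     0.  -170.5] F [-1.7  0.8  3.7] w0.0317
lift t35.9 [ 0.5336 -0.1246  0.0305] rpy [-1.800e+02  1.000e-01 -1.705e+02] F [ 0.4 -0.7 -0.9] w0.0318
0.03211015444263477
in False t39.4 [0.4806 0.331  0.0149] rpy [ 1.800e+02  1.000e-01 -1.694e+02] F [-0.  -0.5 -0.8] w0.0320
out t40.7 [0.4794 0.3296 0.1589] rpy [-1.799e+02 -1.000e-01 -1.694e+02] F [-0.2  0.6 -0.7] w0.0549
```

View pics/t11.png

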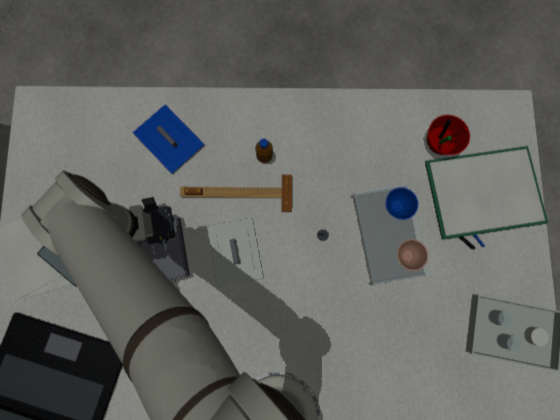

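View pics/s11.png

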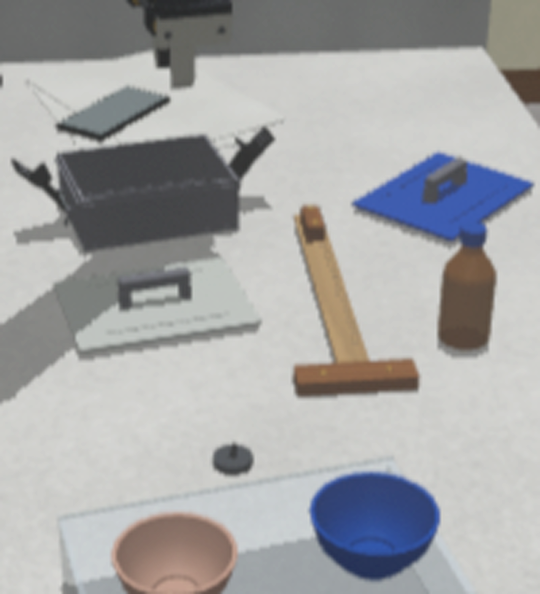

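```bash
python3 - <<'E'
from w import *
print(weights(np.load("pics/t11.npy")))
d=box(-.035,0)
if pick((.4915,-.1314),d)>.028: drop(d)
ctrl.reach([.45,-.05,.25],D(BW))
snap("top","t12",(110,170,270,300),5,1.4);snap("side","s12",(170,90,370,310),2.7,1.3)
E
```

```text
[([19, 14, 215], array([264.9, 155.7]), array([0.7279, 0.0362, 0.006 ])), ([12, 11, 98], array([322.4, 234.7]), array([ 0.4916, -0.1314,  0.006 ])), ([13, 15, 99], array([260.6, 292.8]), array([0.3275, 0.0462, 0.006 ]))]
down False t43.7 [ 0.492  -0.1313  0.0039] rpy [-180.     0.  -170.5] F [ 0.7 -0.7  0.3] w0.0552
grip t44.2 [ 0.4918 -0.1316  0.0039] rpy [-180.     0.  -170.5] F [-0.5  0.1  3.4] w0.0318
lift t44.6 [ 0.4918 -0.1316  0.0303] rpy [-1.800e+02  1.000e-01 -1.705e+02] F [ 0.8 -0.3 -0.7] w0.0319
0.03149421418843132
in False t48.1 [0.4116 0.3181 0.0148] rpy [ 1.800e+02  1.000e-01 -1.694e+02] F [0.2 0.6 0.4] w0.0318
out t49.4 [0.4107 0.3166 0.159 ] rpy [-1.799e+02 -1.000e-01 -1.694e+02] F [-0.  -0.  -1.3] w0.0547
```

View pics/t12.png

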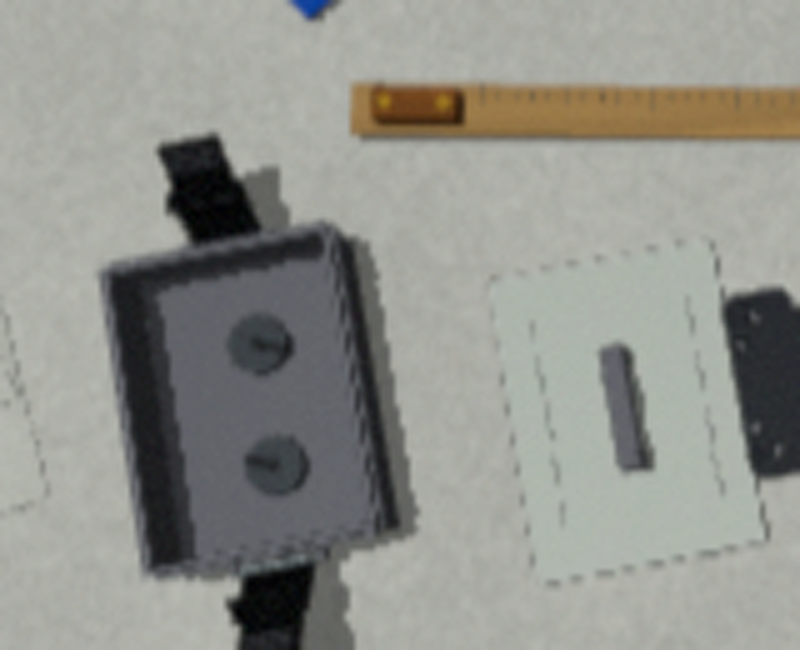

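View pics/s12.png

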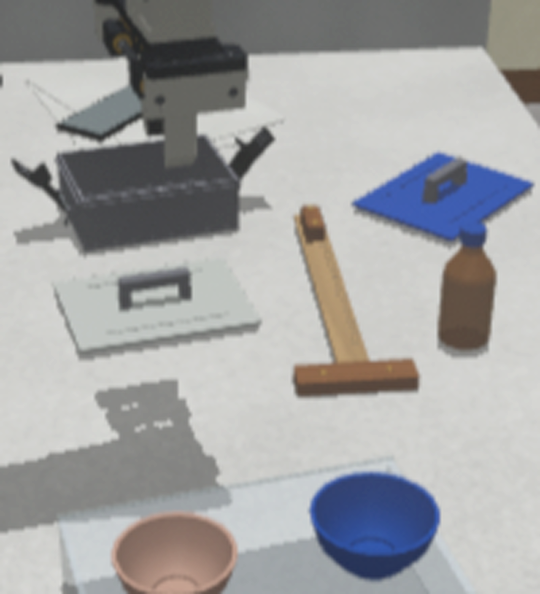

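```bash
python3 - <<'E'
from h import *
f=lambda L,z:np.array([plane("top",110+u/5-.4,170+v/5-.4,z) for u,v in L])
R=f([(102,272),(330,222),(400,530),(150,575)],.06);print("rim c",R.mean(0),[np.degrees(np.arctan2(*(R[a]-R[b])[1::-1])) for a,b in((0,3),(1,2))],np.linalg.norm(R[0]-R[1]),np.linalg.norm(R[0]-R[3]))
L=f([(490,280),(715,238),(768,540),(545,582)],.012);print("lid c",L.mean(0),[np.degrees(np.arctan2(*(L[a]-L[b])[1::-1])) for a,b in((0,3),(1,2))],np.linalg.norm(L[0]-L[1]),np.linalg.norm(L[0]-L[3]))
ctrl.set_gripper(.05,40)
ctrl.reach([.44,.12,.12],D(BW)); r=ctrl.movel([.44,.12,.0205],speed=.12,f_stop=8);st(r)
ctrl.set_gripper(0,45);st("grip")
ctrl.movel([.44,.12,.14],speed=.15);st()
ctrl.movel([*BC,.14],speed=.2);st()
snap("top","t13",(110,170,270,300),5,1.4);snap("side","s13",(170,60,300,200),4.5,1.3)
E
```

```text
rim c [0.44675803 0.32205282 0.06      ] [np.float64(12.23210936944784), np.float64(14.874888417941884)] 0.1262258673140677 0.1669276873679677
lid c [0.443732   0.11834157 0.012     ] [np.float64(11.812568852961665), np.float64(10.414210602156057)] 0.13121160436883153 0.1741020682580217
False t53.1 [0.4406 0.1201 0.021 ] rpy [ 1.800e+02  1.000e-01 -1.694e+02] F [ 0.2 -0.2  0.7] w0.0499
grip t53.8 [0.4401 0.12   0.0206] rpy [-180.     0.  -169.4] F [0.8 0.5 1.6] w0.0138
 t54.8 [0.4393 0.1196 0.1393] rpy [-1.800e+02 -1.000e-01 -1.694e+02] F [ 0.8  0.2 -1.7] w0.0138
 t55.9 [0.4455 0.3226 0.1394] rpy [-1.799e+02 -1.000e-01 -1.695e+02] F [-0.1 -0.2 -1.5] w0.0134
```

View pics/s13.png

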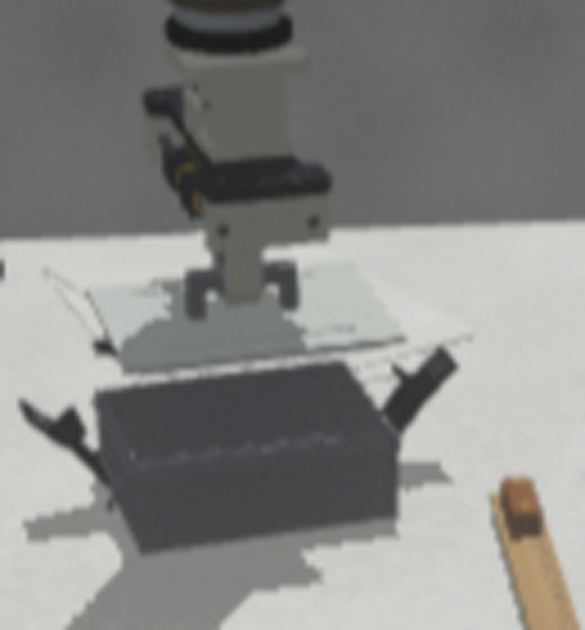

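```bash
python3 - <<'E'
from h import *
ctrl.movel([*BC,.090],speed=.12)
r=ctrl.movel([*BC,.0745],speed=.03,f_stop=6);st(r)
ctrl.set_gripper(.05);st()
ctrl.movel([*BC,.15],speed=.25)
ctrl.reach([.45,-.05,.25],D(BW))
snap("top","t14",(110,170,240,300),5,1.4);snap("side","s14",(170,90,300,200),5,1.3)
E
```

```text
True t57.1 [0.4454 0.3237 0.0746] rpy [-180.    -0.  -169.4] F [-0.1 -0.4  4.4] w0.0139
 t57.9 [0.4449 0.3231 0.074 ] rpy [-1.799e+02 -1.000e-01 -1.694e+02] F [-0.1 -0.1 -0.5] w0.0503
```

View pics/t14.png

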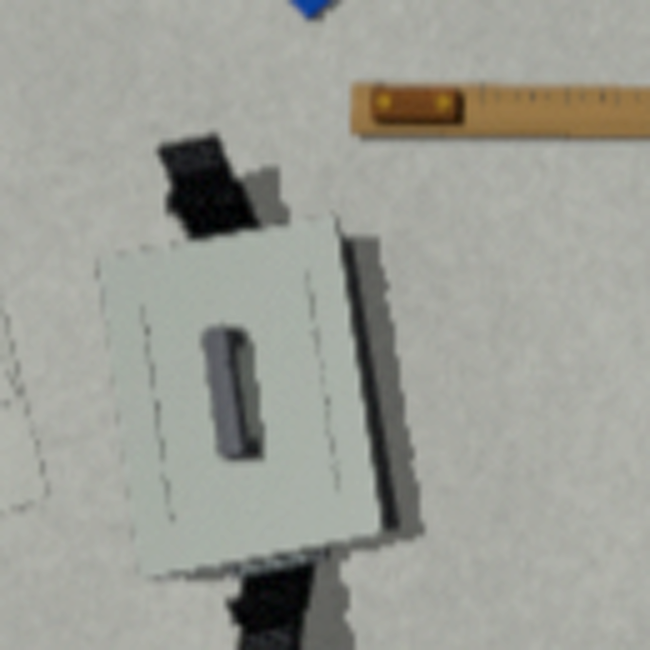

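View pics/s14.png

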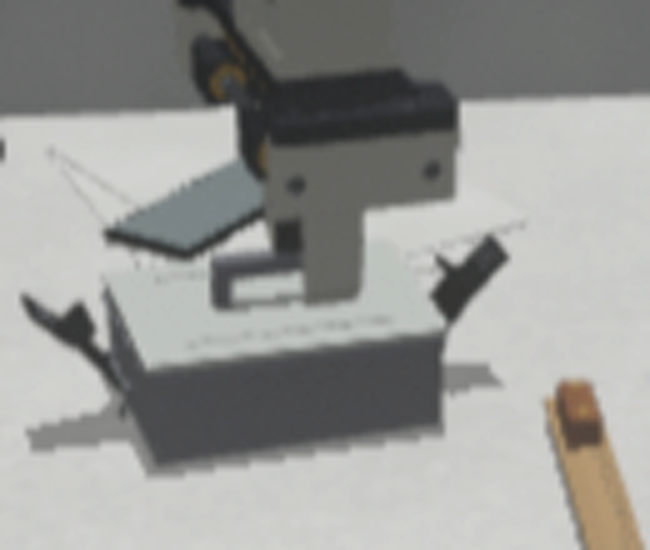

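```bash
python3 - <<'E'
from h import *
for s in(1,-1):
  for x in(.17,.165,.16,.11): print(s,x,[ctrl.solve_ik([*box(s*x,0),z],D(BW)) is not None for z in(.07,.15)])
ctrl.set_gripper(0,20)
s=1;z=.07
ctrl.reach([*box(s*.172,0),.16],D(BW));ctrl.movel([*box(s*.172,0),z],speed=.15,f_stop=8);st()
for x in(.15,.135,.12,.112,.107,.103):
    r=ctrl.movel([*box(s*x,0),z],speed=.06,f_stop=15);o=st(f"{x} {r}")
    if r:break
ctrl.movel([*box(s*.13,0),z],speed=.15)
ctrl.movel([*box(s*.16,0),.16],speed=.3);st()
snap("side","s15",(170,70,300,200),4.5,1.3)
E
```

```text
1 0.17 [True, True]
1 0.165 [True, True]
1 0.16 [True, True]
1 0.11 [True, True]
-1 0.17 [True, True]
-1 0.165 [True, True]
-1 0.16 [True, True]
-1 0.11 [True, True]
 t63.2 [0.615  0.3561 0.0709] rpy [ 1.800e+02  1.000e-01 -1.694e+02] F [1.2 0.6 0.5] w0.0007
0.15 False t63.7 [0.5954 0.3524 0.0725] rpy [ 179.9    0.4 -169.4] F [4.6 1.3 1.4] w0.0004
0.135 False t64.1 [0.5773 0.3487 0.0702] rpy [-180.    -0.  -169.3] F [ 0.2  0.4 -0.3] w0.0005
0.12 False t64.5 [0.5628 0.346  0.0698] rpy [-180.    -0.  -169.4] F [ 0.2 -0.5  0.7] w0.0004
0.112 False t64.8 [0.5571 0.3445 0.0704] rpy [ 180.     0.2 -169.4] F [ 3.6  0.4 -1.5] w-0.0002
0.107 False t65.1 [0.5561 0.3442 0.0707] rpy [ 179.9    0.5 -169.5] F [14.9  5.5 -9.3] w0.0003
0.103 False t65.3 [0.5554 0.344  0.0709] rpy [ 179.8    0.8 -169.6] F [ 21.6   7.8 -14.7] w0.0007
 t66.1 [0.602  0.3541 0.1613] rpy [ 1.800e+02  1.000e-01 -1.693e+02] F [-0.4 -0.3 -1.3] w0.0005
```

View pics/s15.png

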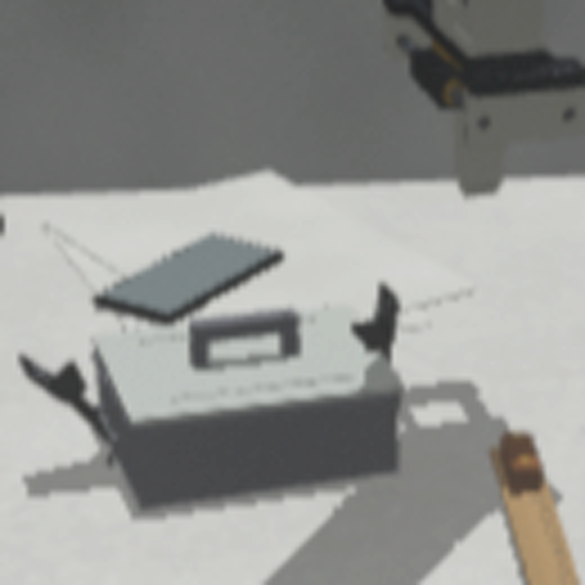

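```bash
python3 - <<'E'
from h import *
s=-1;z=.07
ctrl.movel([*box(0,0),.2],speed=.3)
ctrl.movel([*box(s*.172,0),.16],speed=.25);ctrl.movel([*box(s*.172,0),z],speed=.15,f_stop=8);st()
for x in(.15,.135,.12,.113,.109):
    r=ctrl.movel([*box(s*x,0),z],speed=.06,f_stop=12);o=st(f"{x} {r}")
    if np.linalg.norm(o["contact_force"])>9 and x<.13: break
ctrl.movel([*box(s*.14,0),z],speed=.15)
ctrl.movel([*box(s*.16,0),.16],speed=.3);st()
ctrl.movel([.36,.0,.25],speed=.3)
snap("top","t16");snap("top","t16b",(110,170,240,300),5,1.4);snap("side","s16");snap("side","s16b",(170,90,300,200),5,1.3)
E
```

```text
t68.5 [0.2769 0.2931 0.0703] rpy [ 179.9    0.  -169.4] F [-0.1 -0.8 -0.1] w-0.0000
0.15 False t69.0 [0.2979 0.2963 0.07  ] rpy [ 1.800e+02 -1.000e-01 -1.694e+02] F [-4.8  0.2  0.5] w0.0000
0.135 False t69.4 [0.3138 0.2994 0.0702] rpy [ 1.800e+02  1.000e-01 -1.695e+02] F [-0.8 -0.1  0.1] w0.0003
0.12 False t69.8 [0.3281 0.3021 0.07  ] rpy [ 180.     0.  -169.5] F [-0.8  0.4  0.1] w0.0002
0.113 False t70.0 [0.3348 0.3033 0.07  ] rpy [ 180.     0.  -169.4] F [-0.1 -0.5  0.5] w0.0005
0.109 False t70.3 [0.3374 0.3038 0.0698] rpy [-1.800e+02 -1.000e-01 -1.694e+02] F [-3.3 -0.5  2. ] w0.0004
 t71.1 [0.2902 0.2949 0.1611] rpy [ 180.     0.2 -169.5] F [-0.6  0.4 -0.3] w0.0005
```

View pics/t16.png

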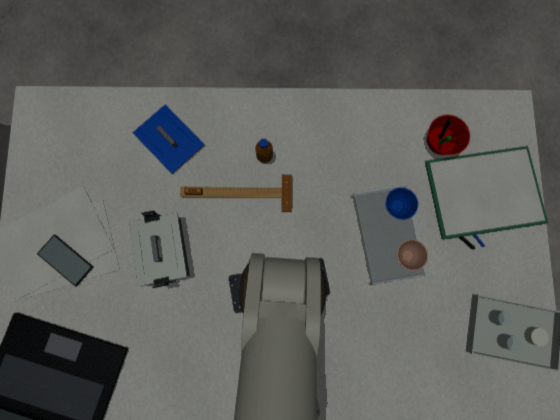

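View pics/t16b.png

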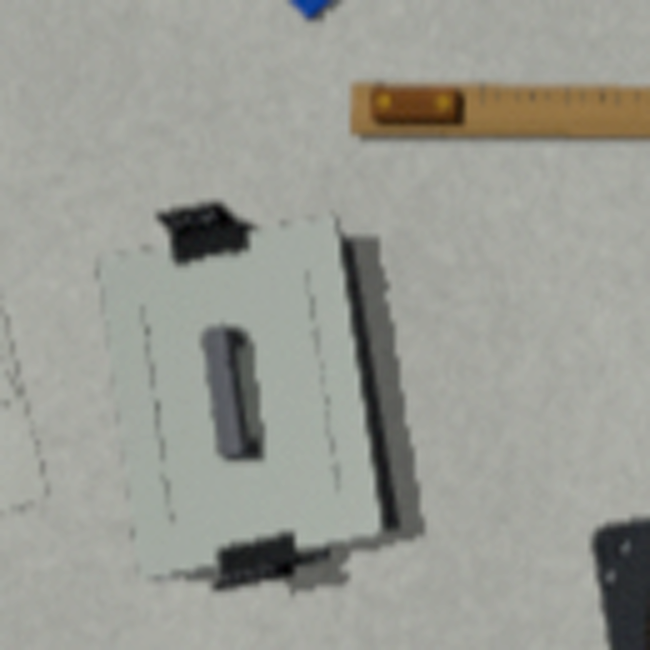

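View pics/s16.png

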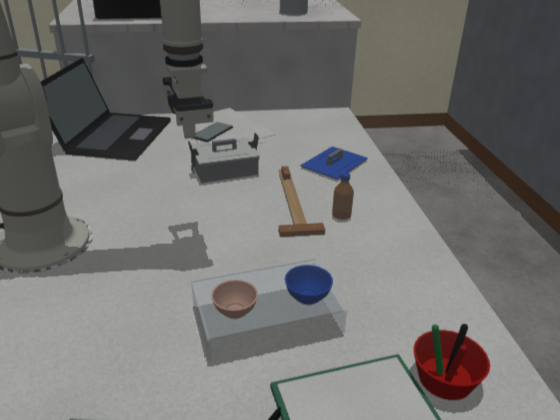

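View pics/s16b.png

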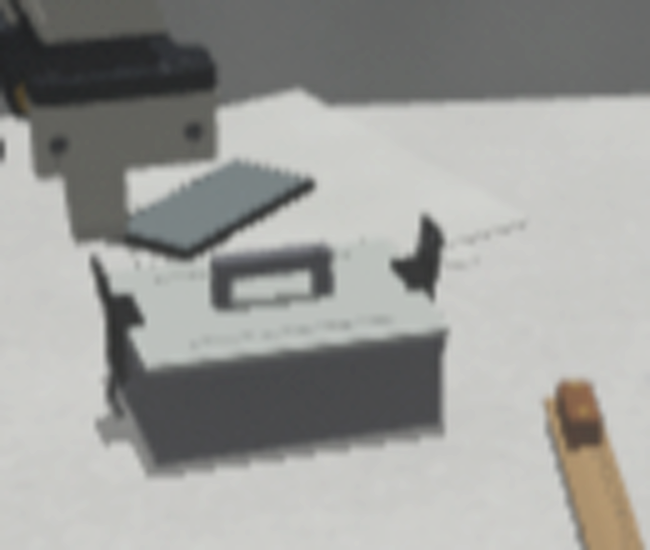

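```bash
python3 - <<'E'
from h import *
st();ctrl.job_done()
E
```

```text
t73.3 [3.599e-01 3.000e-04 2.499e-01] rpy [-180.    -0.  -169.4] F [0.4 0.7 0.6] w0.0003
the job is handed in; nothing more can be done
```

The job is done and handed in at 73 s on the robot clock. `job_done` gives no verdict, so this rests on my own pictures and readings.

**What I did**
- **Raking:** I took the T-square by its grip and raked out both weights in one pull. Only two were present: every spot under the riser was open to at least one camera and no others showed. The gripper stayed in front of the riser throughout.
- **T-square:** I laid it flat on the table, clear of the riser.
- **Storage box:** I flipped both clips open and set the lid aside. I put both weights in, put the lid back and snapped both clips shut.

**Last checks**
- A top picture taken before the lid went on shows both weights lying on the box floor.
- The final pictures show the lid seated squarely and both clips shut, as at the start. The T-square lies flat, and the bowls, bottle and blue look-alike lid are where they were.
- The largest force read was about 27 N in total, while pressing the far clip home. It came from reading the force between moves, so brief peaks could have been higher.

**Disagreements**
- Points taken from the side camera alone sat up to about 12 mm off those from the top camera. I put this down to small height errors, which that slanted view magnifies, and used the top view for positions.
- The open box's rim corners gave a yaw 2 to 4 degrees off the lid-based value, from coarse corner picks. I kept the lid-based pose, and the lid seated without trouble.

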